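# Gauge the pad gap under a graphics card's backplate

## Robot

A 6-joint arm with a two-finger parallel gripper is mounted at the origin on the work surface. World frame = base frame: x ahead of the robot, y to its left, z up, the work surface at z = 0. Lengths are in mm, angles in rad, forces in N, time in s.
With the tool pointing down it reaches from about 275 to 750 mm from the base axis. Payload 10.2 kg.
Tool frame: the origin (TCP) lies between the finger pads; the fingertips stand 14 mm ahead of it and the grasp point (between the pads) lies 5 mm behind it (tip_reach is the distance from the TCP to the fingertips, in mm); z points along the fingers, y is the line along which they close (so a half turn about z gives the same grasp; the last joint's range is limited). The gripper opens to 85 mm and grips with 20 to 120 N. Pads are 22 mm wide; open, the fingers measure 114 mm over their backs; the gripper's body (76 mm by 85 mm) begins 54 mm behind the grasp point. The pads swing forward as they close: fully open they stand 13 mm farther back than shut.
Start: joints at [-1.564, 0.313, 1.498, -0, 1.331, -0.223], TCP at [119.572, -511.208, 245.294] pointing down, gripper open.
Joint ranges: [-2.94, 2.94], [-0.97, 2.17], [0.19, 2.56], [-1.23, 4.37], [0.02, 3.11], [-2.88, 2.88]. Speed limits (rad/s): [2.39, 2.39, 3.01, 3.14, 3.14, 3.14].

## Interface

Orientations are given as a unit quaternion [w, x, y, z].
In Python, from rig import * gives the robot as it stands.
- The arm moves only by the tool arm_command, never from a script. Its argument "steps" is a list that holds one entry, the list of rows, each a list of 7 numbers: the opening, from 0 (shut) to 1 (fully open), then the shift along the tool's x, y, z each as a share of 0.05 m, from -1 to 1, then the turn, a rotation vector about the tool's x, y, z each as a share of 0.15 rad, from -1 to 1. A call has 1 to 8 rows; each row shifts and turns the commanded pose from where the row before left it, along the tool's axes as they then stand; what a row does not reach is not made up. A row lasts 1/8 s, in which the tool goes at most 62.5 mm and 10.7 degrees, less where a joint would pass 70% of its speed; a pose out of reach is approached as far as the arm can. A call with a number of a shift or a turn outside -1 to 1 is refused whole. A call with a gripper value outside its range is refused whole. The fingers move at their own pace and stop on an object; "squeeze" is the grip in N (left out, the last holds). Time passes only in rows, so rows that do not move let the fingers close. It gives the time, the measured TCP pose, the force, the opening and the grip force at its end, in the units of the state.
- sense(): the state, without advancing time (a new reading comes with each control period).
- capture(name): name is "scene" or "top" or "wrist"; returns the picture (480x640x3 uint8, red, green, blue); there is no depth.
- get_calibration(name): a dict with "intrinsics" (3x3 intrinsics, pixels), "rvec" (rotation vector, rad) and "tvec" (3), from world to camera coordinates, as OpenCV has them; the wrist camera has in their place "T_tool_cam" (4x4, takes a point from camera to tool coordinates, whose origin is the TCP and whose axes are the flange's). Camera axes: x right, y down, z forward; pixel columns grow to the right and rows downward; lengths in mm; the calibration is good to about 2 mm. A picture is of the moment at which its call begins: read the wrist's pose just before it. get_calibration takes no time and is no camera call.
- finish_job(): hands the job in; it is judged then, once.
The state is a dict: "time_s": time; "joints": joint angles; "dq": joint speeds; "tau": joint torques, N m; "eef_pos": TCP position; "ee_rot": TCP orientation; "force": force on the tool from outside, world axes, zero at the start; "wrist_torque": the same for the moment, N m; "grip_width": opening from 0.0 (shut) to 1.0 (fully open); "grip_force": force on a finger pad.
Only numpy, scipy, OpenCV 4.12 (cv2) and the standard library are available. Lean on these libraries where they do the work, as an engineer would, in place of code of your own. Each camera call takes 0.05 s, during which the arm holds its last target. There are 200 camera calls.

## Task

Pick up the taper feeler gauge and lay the end of its blade flat on the bare strip of board in front of the middle of the graphics card's backplate; then slide it straight in between the board and the backplate until it drags snugly, without forcing it. Finish while still holding the gauge by its handle, still and snug at that depth, so that the gap can be read off the blade; leave the other things on the bench where they are.

Things in the scene. Friction and masses are not known exactly. Their poses are not given: they have to be found in the camera images.
- gauge: taper feeler gauge, 90 g, flat on the mat: ribbed dark grey handle 75 long x 18 wide x 16 mm high, then a bright steel blade 75 long x 14 mm wide with black ticks. Underside flat all along; the blade's top slopes from 2 mm thick at the tip to 7 mm at the handle. Origin: underside, middle of the handle; x points to the tip (at x = 112.5 mm), y across, z up
- gauge_tip (a point): middle of the blade's tip end, on its underside (axes as gauge). In a firm grip the tip gives about 1 mm per 2 N when pressed down on the board; such pressing grows as the blade goes in and feels like drag, so once it touches, ease up about 1 mm and slide it without weight: true drag comes from the backplate, 20 to 60 mm in
- gauge_grip (a point): middle of the handle, 8 mm above its underside: the place to grip, fingers closing across its 18 mm width (axes as gauge)
- card: graphics card, fan side down, clamped fast in a board holder 370 mm long: green board 111 mm (x) by 270 mm (y), its level top face 46 mm above the bench; aluminium jaws 50 mm high and black knobs at both y ends. Origin: on the bench under the board's middle; x points straight into the gap, z up. The board's strip from x = -55.5 (its edge) to -41.5 mm is bare, clear of the backplate
- mouth (a point): on the board's top face, straight below the middle of the backplate's open long edge (axes as card); the blade goes in here along +x. Brass screw posts 6 mm thick stand in the gap 7.5 mm in from the edge, 45 and 115 mm to either side of here
- backplate: grey metal plate 83 (x) by 250 (y) by 2.5 mm, level over the board; the gap below it, board top to its underside, differs from card to card, 3.5 to 5.5 mm. It rests by its weight (2 N) and gives upward on springy screws, about 10 N per mm, so the blade drags softly: a push of 4 to 10 N along the blade is snug. Origin: middle of its underside; axes as card
- cpu_cooler: round aluminium processor cooler with a black square fan on top, 84 to 90 mm wide, 57 mm high, bystander; origin under its middle
- screwdriver: screwdriver with a red handle lying on the mat, bystander; origin under its middle, handle to -x
- screw_tray: blue three-part screw tray 75 x 110 x 22 mm high, bystander; origin under its middle

How it is judged (in metres and radians):
On the way:
1. the blade's end lies flat on the bare strip of board, not yet under the backplate (contact force between gauge and card above 0.2 N and x of gauge_tip in the frame of mouth between -0.014 and 0.003 m and angle between gauge's own z axis and vertical below 0.12 rad and contact force between the fingers and gauge above 2 N), for 0.1 s.
At the end, for the whole second after the job is handed in: the fingers still hold the gauge by its handle (over 3 N, within 45 mm of its middle), still, level within 0.1 rad, square to the edge within 0.2 rad, the tip over 15 mm in and within 25 mm of the edge's middle, the backplate pressing on it with 1.5 to 20 N and the blade on the board with over 1 N (contact force between gauge and backplate between 1.5 and 20 N and contact force between gauge and card above 1 N and x of gauge_tip in the frame of mouth above 0.015 m and y of gauge_tip in the frame of mouth between -0.025 and 0.025 m and angle between the x axis of gauge and the x axis of card, either way round below 0.2 rad and angle between gauge's own z axis and vertical below 0.1 rad and contact force between the fingers and gauge above 3 N and distance between the grasp point and gauge_grip below 0.045 m and height (world z) of gauge_grip above 0.04 m and linear speed of gauge below 0.01 m/s); the arm keeps its last pose, push and grip.
It fails at once if the blade was forced in (over 35 N on the backplate) (contact force between gauge and backplate above 35 N).
It fails at once if the robot itself pushed on the card or its backplate (contact force between any of the arm, the fingers and card above 5 N or contact force between any of the arm, the fingers and backplate above 5 N).
It fails at once if a bystander was moved by more than 20 mm (distance of any of cpu_cooler, screwdriver, screw_tray from where it was at the start of the episode above 0.02 m).
It also fails if it takes over 45 s, if anything falls off the work surface, if the arm or the gripper's body presses on something with over 40 N, if the wrist force passes 120 N, or if a joint passes its speed limit or range.

## Working session

There is one attempt and no reset: what is moved stays moved. The work goes in short steps, Python scripts to look and compute and a tool call to move; the robot and the scene stay as the last step left them, time stands still between calls to the robot, and variables do not carry over. Pictures are saved under pics/ and viewed, at most 10 in all, crops included, and the job is handed in when it is done.

Besides the shell and the picture viewer there is one more tool, called after "Request:" by a JSON object that holds its "op" and its "data", one argument or row to a line. arm_command: Moves the arm, as the interface text tells. Its arguments: {"type":"object","properties":{"steps":{"type":"array"},"squeeze":{"type":"number"}},"required":["steps"]}

```bash
mkdir -p pics; cat > h.py <<'E'
from rig import *
import numpy as np, cv2
from scipy.spatial.transform import Rotation as R
def save(n,im): cv2.imwrite('pics/'+n+'.png',im[:,:,::-1])
def ray(name,uv,z,s=None):
    c=get_calibration(name);K=np.array(c['intrinsics'])
    d=np.linalg.inv(K)@np.array([uv[0],uv[1],1.])
    if 'rvec' in c:
        Rm=cv2.Rodrigues(np.array(c['rvec'],float))[0];t=np.array(c['tvec']).ravel()
        o=-Rm.T@t;d=Rm.T@d
    else:
        s=s or sense();T=np.array(c['T_tool_cam']);q=s['ee_rot'];Rt=R.from_quat([q[1],q[2],q[3],q[0]]).as_matrix()
        o=Rt@T[:3,3]+np.array(s['eef_pos']);d=Rt@T[:3,:3]@d
    return o+d*(z-o[2])/d[2]
E
python3 - <<'E'
from h import *
print(sense())
for n in('top','scene'): save(n,capture(n)); print(get_calibration(n))
print(get_calibration('wrist'))
E
```

```text
{'time_s': 0.0, 'joints': array([-1.56440743e+00,  3.13472743e-01,  1.49848679e+00, -1.54512079e-05,
        1.33096147e+00, -2.23419209e-01]), 'dq': array([ 0.00105365, -0.00054642,  0.00073555, -0.00036532, -0.00098261,
       -0.000243  ]), 'tau': array([ 1.71814042e-05, -4.12267184e+01, -2.59743243e+01, -1.37315001e-04,
        4.11693327e-03, -9.33457642e-06]), 'eef_pos': array([ 119.56319593, -510.94920075,  244.70470669]), 'ee_rot': array([-6.61080578e-04,  9.93405359e-01,  1.14653175e-01,  6.44725275e-05]), 'force': array([ 0.18880364, -0.57005732,  0.53877734]), 'wrist_torque': array([-0.00465323,  0.00418915,  0.02621886]), 'grip_force': 0.0, 'grip_width': 0.9998955739979043}
{'intrinsics': array([[604.97045967,   0.        , 328.99937575],
       [  0.        , 604.97045967, 238.47963796],
       [  0.        ,   0.        ,   1.        ]]), 'rvec': array([ 2.11764435, -2.10649829,  0.23255894]), 'tvec': array([ 130.31812818,  602.34738904, 1149.270893  ])}
{'intrinsics': array([[557.4359622 ,   0.        , 317.62372484],
       [  0.        , 557.4359622 , 240.75063767],
       [  0.        ,   0.        ,   1.        ]]), 'rvec': array([ 1.78023473,  1.58861752, -0.72874599]), 'tvec': array([-212.15223495, -337.83506401, 1441.22787206])}
{'intrinsics': array([[349.7755021 ,   0.        , 320.60515717],
       [  0.        , 349.7755021 , 237.13606005],
       [  0.        ,   0.        ,   1.        ]]), 'T_tool_cam': array([[-6.42915302e-04, -9.61223466e-01, -2.75769896e-01,
         6.95870792e+01],
       [ 9.99999686e-01, -7.45781409e-04,  2.68149248e-04,
        -4.96226315e-01],
       [-4.63415411e-04, -2.75769637e-01,  9.61223643e-01,
        -1.29042596e+02],
       [ 0.00000000e+00,  0.00000000e+00,  0.00000000e+00,
         1.00000000e+00]])}
```

View pics/top.png

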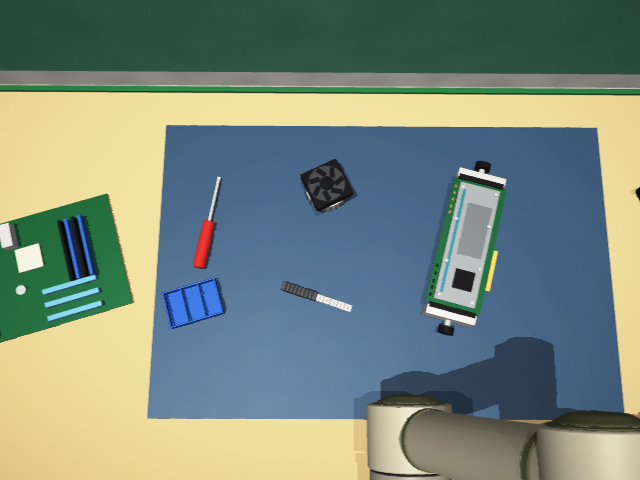

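View pics/scene.png

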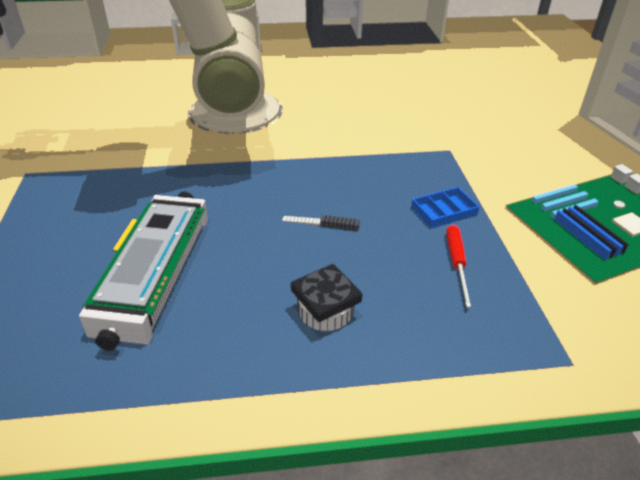

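```bash
cat > m.py <<'E'
from h import *
im=cv2.imread('pics/top.png');c=im[140:350,260:540]
cv2.imwrite('pics/crop.png',cv2.resize(c,None,fx=2.8,fy=2.8,interpolation=cv2.INTER_CUBIC))
for uv,z in [((283,287),8),((351,307),2),((480,170),50),((450,315),50),((327,185),57),((208,225),10),((195,303),22)]: print(uv,ray('top',uv,z).round(1))
hsv=cv2.cvtColor(im,cv2.COLOR_BGR2HSV)
m=(hsv[...,1]<90).astype(np.uint8)*255
k=np.zeros_like(m);k[270:320,270:365]=255
p=cv2.findNonZero(m&k);print(len(p),cv2.minAreaRect(p))
b=cv2.boxPoints(cv2.minAreaRect(p));print(b,[ray('top',x,5).round(1) for x in b])
g=cv2.inRange(hsv,(45,80,40),(85,255,255));k[:]=0;k[150:340,400:520]=255
p=cv2.findNonZero(g&k);print(len(p),cv2.minAreaRect(p));b=cv2.boxPoints(cv2.minAreaRect(p));print(b,[ray('top',x,46).round(1) for x in b])
E
python3 m.py
```

```text
(283, 287) [510.7 227.6   8. ]
(351, 307) [470.9  87.1   2. ]
(480, 170) [ 752.5 -180.5   50. ]
(450, 315) [ 451.3 -106.6   50. ]
(327, 185) [715.6 138.1  57. ]
(208, 225) [640.8 387.8  10. ]
(195, 303) [475.3 404.1  22. ]
643 ((316.3500061035156, 296.4499816894531), (74.31351470947266, 9.486831665039062), 18.434947967529297)
[[279.6     289.19998]
 [282.6     280.19998]
 [353.1     303.69998]
 [350.1     312.69998]] [array([506.5, 234.7,   5. ]), array([525.3, 228.9,   5. ]), array([477.4,  82.9,   5. ]), array([458.9,  89.2,   5. ])]
1856 ((467.73834228515625, 245.93801879882812), (58.82013702392578, 129.67575073242188), 13.324530601501465)
[[424.17703 302.25244]
 [454.06296 176.06754]
 [511.29965 189.6236 ]
 [481.41373 315.8085 ]] [array([476.7, -56.8,  46. ]), array([ 740.2, -126.8,   46. ]), array([ 711.6, -244.6,   46. ]), array([ 450.4, -169.8,   46. ])]
```

View pics/crop.png

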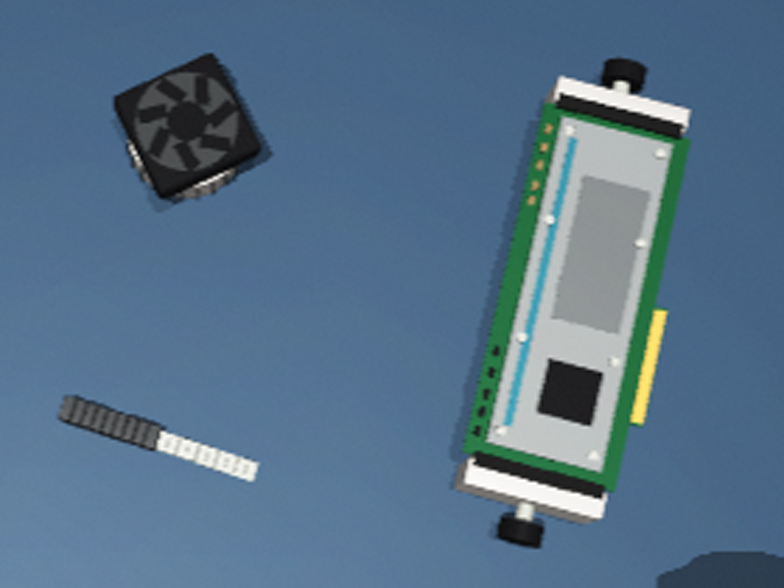

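The top view shows the gauge handle at px (283,287) and its tip at (351,307), pointing at the card. The card's clear left edge runs from (454,176) to (424,302), with PCIe gold fingers on the right, so the gap entry is on the left. Next I'll refine the card pose from the screws while moving.

```bash
cat > m2.py <<'E'
from h import *
px=np.array([(570,130),(550,218),(522,337),(501,430),(660,153),(640,243),(615,361),(593,456)])/2.8+[260,140]-0.3
P=np.array([ray('top',p,53.5) for p in px])[:,:2]
yv=[115,45,-45,-115]
for sg in (1,-1):
    M=np.array([(-34,sg*y) for y in yv]+[(34,sg*y) for y in yv],float)
    a=M-M.mean(0);b=P-P.mean(0);U,S,V=np.linalg.svd(a.T@b);D=np.diag([1,np.linalg.det(V.T@U.T)]);Rm=V.T@D@U.T
    print(sg,'ctr',P.mean(0).round(1),'xaxis',Rm[:,0].round(3),'res',(b-a@Rm.T).round(1).tolist())
    print('mouth',(P.mean(0)+Rm@[-41.5,0]).round(1))
E
python3 m2.py
```

```text
1 ctr [ 596.2 -146.7] xaxis [-0.256 -0.967] res [[0.1, -0.0], [0.8, -0.5], [-0.5, 0.1], [0.1, -0.5], [0.3, 0.2], [-0.1, 0.4], [-0.1, -0.3], [-0.6, 0.7]]
mouth [ 606.8 -106.6]
-1 ctr [ 596.2 -146.7] xaxis [0.255 0.967] res [[17.4, 65.5], [18.1, 65.1], [16.9, 65.9], [17.5, 65.4], [-17.1, -65.8], [-17.5, -65.4], [-17.4, -65.9], [-17.9, -64.9]]
mouth [ 585.6 -186.8]
```

Request:
{"op": "arm_command", "data": {
  "steps": [
    [[0.4, 0.66, -0.75, 0.1, 0, 0, 0], [0.4, 0.66, -0.75, 0.1, 0, 0, 0], [0.4, 0.66, -0.75, 0.1, 0, 0, 0], [0.4, 0.66, -0.75, 0.1, 0, 0, 0], [0.4, 0.66, -0.75, 0.1, 0, 0, 0], [0.4, 0.66, -0.75, 0.1, 0, 0, 0], [0.4, 0.66, -0.75, 0.1, 0, 0, 0], [0.4, 0.66, -0.75, 0.1, 0, 0, 0]]
  ]
}}

```text
time_s: 1.1
eef_pos: [308.7, -157.4, 205.1]
ee_rot: [0.0, 0.993, 0.114, 0.0]
force: [0.5, -0.5, -0.0]
grip_width: 0.397
grip_force: 0.0
```

Request:
{"op": "arm_command", "data": {
  "steps": [
    [[0.4, 0.66, -0.75, 0, 0, 0, 0], [0.4, 0.66, -0.75, 0, 0, 0, 0], [0.4, 0.66, -0.75, 0, 0, 0, 0], [0.4, 0.66, -0.75, 0, 0, 0, 0], [0.4, 0.66, -0.75, 0, 0, 0, 0], [0.4, 0.66, -0.75, 0, 0, 0, 0], [0.4, 0.66, -0.75, 0, 0, 0, 0], [0.4, 0.66, -0.75, 0, 0, 0, 0]]
  ]
}}

```text
time_s: 2.1
eef_pos: [497.5, 194.9, 205.0]
ee_rot: [0.0, 0.993, 0.115, -0.0]
force: [1.0, -0.4, 0.5]
grip_width: 0.4
grip_force: 0.0
```

Request:
{"op": "arm_command", "data": {
  "steps": [
    [[0.4, 0, 0, 0, 0, 0, -0.9], [0.4, 0, 0, 0, 0, 0, -0.9], [0.4, 0, 0, 0, 0, 0, -0.9], [0.4, 0, 0, 0, 0, 0, -0.9], [0.4, 0, 0, 0, 0, 0, -0.9], [0.4, 0, 0, 0, 0, 0, -0.9], [0.4, 0, 0, 0, 0, 0, -0.9], [0.4, 0, 0, 0, 0, 0, -0.9]]
  ]
}}

```text
time_s: 3.1
eef_pos: [496.9, 193.2, 205.0]
ee_rot: [-0.0, 0.792, 0.611, -0.0]
force: [0.3, 0.0, -0.2]
grip_width: 0.4
grip_force: 0.0
```

Request:
{"op": "arm_command", "data": {
  "steps": [
    [[0.4, 0, 0, 0.4, 0, 0, 0], [0.4, 0, 0, 0.4, 0, 0, 0], [0.4, 0, 0, 0, 0, 0, 0]]
  ]
}}

```text
time_s: 3.48
eef_pos: [496.2, 193.2, 164.0]
ee_rot: [-0.001, 0.793, 0.609, -0.001]
force: [-0.5, -0.4, 0.3]
grip_width: 0.399
grip_force: 0.0
```

```bash
python3 - <<'E'
from h import *
s=sense();import pickle;pickle.dump(s,open('s.pkl','wb'));save('w1',capture('wrist'))
print(s['eef_pos'],s['ee_rot'],s['joints'])
E
```

```text
[496.24630763 193.15625839 164.02830388] [-0.00082553  0.79312373  0.60905823 -0.00146247] [1.51002854e-01 4.07861047e-01 1.58632546e+00 3.68547873e-05
 1.15076473e+00 4.12036669e-01]
```

View pics/w1.png

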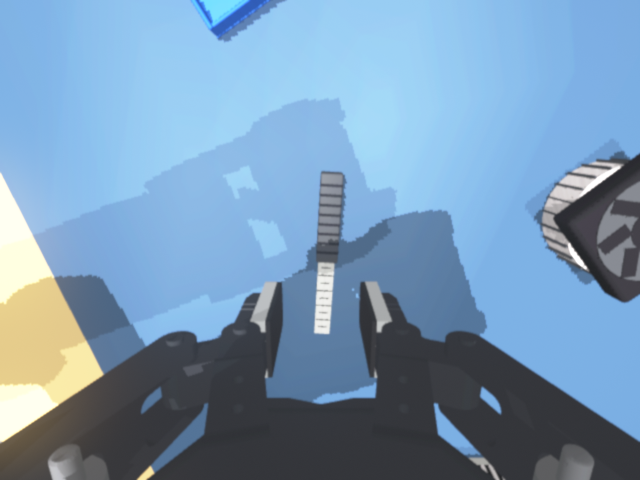

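The wrist view shows the handle from (332,173) to (327,261) and the blade tip at (322,333).

```bash
cat > m3.py <<'E'
from h import *
import pickle
s=pickle.load(open('s.pkl','rb'))
tip=ray('wrist',(322,333),1,s);front=ray('wrist',(326.5,262),7,s);be=ray('wrist',(332.5,173),16,s)
print(tip,front,be,np.linalg.norm(tip-front),np.linalg.norm(front-be))
d=(tip-be)[:2];d/=np.linalg.norm(d);print('dir',d,np.degrees(np.arctan2(d[1],d[0])))
g=tip[:2]-112.5*d;print('grip',g,(be[:2]+37.5*d))
q=s['ee_rot'];T=R.from_quat([q[1],q[2],q[3],q[0]]).as_matrix();print('toolx',T[:,0],np.degrees(np.arctan2(-T[1,0],-T[0,0])))
print('shift tool',T.T@(np.r_[g,0]-s['eef_pos']*[1,1,0]))
E
python3 m3.py
```

```text
[468.53495547  88.72447924   1.        ] [491.21554996 158.62613961   7.        ] [515.29573035 232.23541582  16.        ] 73.73365234634232 77.96910049560802
dir [-0.30980339 -0.95080064] -108.04738229780163
grip [503.38783691 195.68955137] [503.6781032  196.58039177]
toolx [ 0.25809187  0.96611948 -0.00131424] -104.95688385496427
shift tool [ 4.29063437  6.24570639 -0.02494423]
```

Request:
{"op": "arm_command", "data": {
  "steps": [
    [[0.4, 0.086, 0.125, 0.3, 0, 0, 0.36], [0.4, 0, 0, 0.6, 0, 0, 0], [0.4, 0, 0, 0.6, 0, 0, 0], [0.4, 0, 0, 0.5, 0, 0, 0], [0.4, 0, 0, 0.4, 0, 0, 0], [0.4, 0, 0, 0.3, 0, 0, 0], [0.4, 0, 0, 0.2, 0, 0, 0], [0.4, 0, 0, 0, 0, 0, 0]]
  ]
}}

```text
time_s: 4.53
eef_pos: [504.2, 195.8, 20.2]
ee_rot: [-0.0, 0.809, 0.587, -0.0]
force: [-0.2, 0.4, -0.1]
grip_width: 0.4
grip_force: 0.0
```

```bash
python3 - <<'E'
from h import *
s=sense();print(s['eef_pos'],s['ee_rot'],s['force']);save('w2',capture('wrist'))
E
```

```text
[504.17787505 195.80305979  20.17220035] [-8.22787188e-05  8.09268119e-01  5.87439419e-01 -1.85012578e-04] [-0.15980591  0.3966594  -0.13020956]
```

View pics/w2.png

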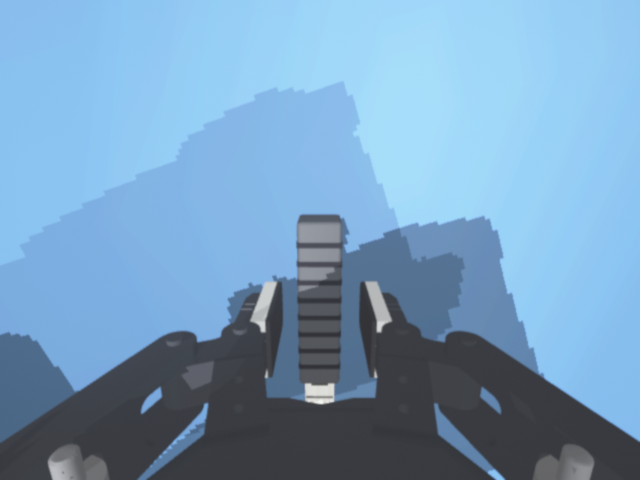

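The handle is centred and parallel between the pads. I'll go 3.5 mm lower and close.

Request:
{"op": "arm_command", "data": {
  "steps": [
    [[0.4, 0, 0, 0.07, 0, 0, 0], [0.1, 0, 0, 0, 0, 0, 0], [0.0, 0, 0, 0, 0, 0, 0], [0.0, 0, 0, 0, 0, 0, 0], [0.0, 0, 0, 0, 0, 0, 0], [0.0, 0, 0, 0, 0, 0, 0]]
  ],
  "squeeze": 100
}}

```text
time_s: 5.32
eef_pos: [504.4, 195.9, 17.3]
ee_rot: [0.0, 0.809, 0.587, 0.0]
force: [-1.7, -1.3, 5.6]
grip_width: 0.176
grip_force: 98.6
```

Request:
{"op": "arm_command", "data": {
  "steps": [
    [[0.0, 0, 0, -0.1, 0, 0, 0], [0.0, 0, 0, -0.3, 0, 0, 0], [0.0, 0, 0, -0.4, 0, 0, 0], [0.0, 0, 0, -0.4, 0, 0, -0.37], [0.0, 0, 0, -0.2, 0, 0, 0], [0.0, 0, 0, 0, 0, 0, 0]]
  ]
}}

```text
time_s: 6.08
eef_pos: [504.4, 195.9, 87.5]
ee_rot: [0.0, 0.793, 0.609, 0.001]
force: [-0.8, 0.2, -1.8]
grip_width: 0.176
grip_force: 97.9
```

Request:
{"op": "arm_command", "data": {
  "steps": [
    [[0.0, -0.31, 0.44, 0, 0, 0, 0], [0.0, -0.31, 0.44, 0, 0, 0, 0], [0.0, -0.31, 0.44, 0, 0, 0, 0], [0.0, -0.31, 0.44, 0, 0, 0, 0], [0.0, -0.31, 0.44, 0, 0, 0, 0], [0.0, -0.31, 0.44, 0, 0, 0, 0], [0.0, -0.31, 0.44, 0, 0, 0, 0], [0.0, -0.31, 0.44, 0, 0, 0, 0]]
  ]
}}

```text
time_s: 7.08
eef_pos: [642.5, 30.2, 85.7]
ee_rot: [-0.001, 0.793, 0.609, -0.001]
force: [0.4, -0.2, -1.5]
grip_width: 0.184
grip_force: 98.0
```

Request:
{"op": "arm_command", "data": {
  "steps": [
    [[0.0, 0, 0, 0, 0, 0, 0], [0.0, 0, 0, 0, 0, 0, 0]]
  ]
}}

```text
time_s: 7.32
eef_pos: [641.8, 31.4, 86.0]
ee_rot: [-0.001, 0.793, 0.61, -0.001]
force: [-0.8, 0.2, -0.0]
grip_width: 0.181
grip_force: 98.0
```

```bash
python3 - <<'E'
from h import *
s=sense();print(s['eef_pos'],s['ee_rot'],s['force'],s['wrist_torque'],s['grip_force'])
im=capture('top');save('t2',im);sc=capture('scene');save('s2',sc)
a=cv2.resize(im[180:300,380:500],(400,400),interpolation=cv2.INTER_CUBIC)
b=cv2.resize(sc[190:310,110:230],(400,400),interpolation=cv2.INTER_CUBIC)
save('both',np.hstack([a,b]))
E
```

```text
[641.75785913  31.36833724  86.00704232] [-6.83668586e-04  7.92694568e-01  6.09618364e-01 -5.52259906e-04] [-0.84190254  0.18399441 -0.04709252] [ 0.06555062 -0.04468287 -0.0389276 ] 98.02735090255737
```

View pics/both.png

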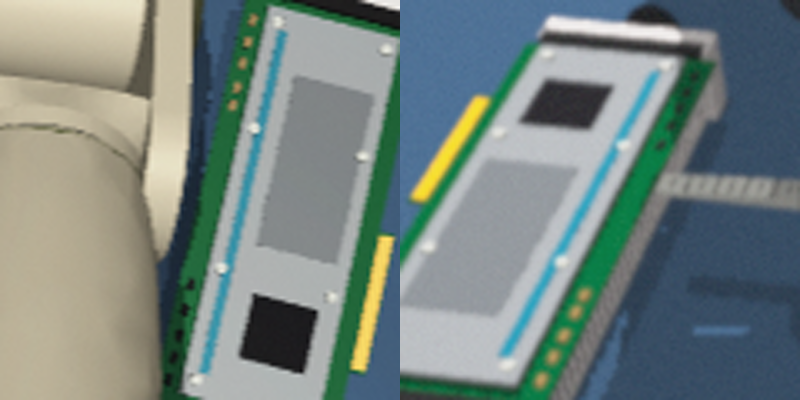

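In the right panel the tip is at about (660,185), i.e. scene px (188,245.5), just outside the board edge. The top view is hidden by the arm.

```bash
python3 - <<'E'
from h import *
t=ray('scene',(110+258*.3,190+185*.3),69.5);print(t)
c=np.array([-.256,-.967]);m=np.array([606.8,-106.6]);e=t[:2]-m;print('x',e@c,'y',e@[-c[1],c[0]])
# scene check of mouth: left-row screws
for p in [(625,147),(562,262)]: print(ray('scene',(110+(p[0]-400)*.3,190+p[1]*.3),53.5))
E
```

```text
[613.96792556 -76.87277748  69.5       ]
x -30.58121312292937 y -0.6787849511999073
[562.14472345 -99.13204519  53.5       ]
[ 648.05709265 -123.06992381   53.5       ]
```

Request:
{"op": "arm_command", "data": {
  "steps": [
    [[0.0, -0.22, 0, 0, 0, 0, 0], [0.0, -0.22, 0, 0, 0, 0, 0], [0.0, 0, 0, 0.15, 0, 0, 0], [0.0, 0, 0, 0.13, 0, 0, 0], [0.0, 0, 0, 0.08, 0, 0, 0], [0.0, 0, 0, 0, 0, 0, 0], [0.0, 0, 0, 0, 0, 0, 0]]
  ]
}}

```text
time_s: 8.3
eef_pos: [637.0, 9.7, 69.0]
ee_rot: [0.0, 0.793, 0.61, 0.0]
force: [0.9, 0.5, -0.2]
grip_width: 0.177
grip_force: 98.0
```

```bash
python3 - <<'E'
from h import *
s=sense();print(s['eef_pos'],s['ee_rot'],s['force'],s['wrist_torque'])
sc=capture('scene');save('s3',cv2.resize(sc[190:310,110:230],(480,480),interpolation=cv2.INTER_CUBIC))
E
```

```text
[636.9701841    9.68569514  68.97720818] [1.36950671e-04 7.92584095e-01 6.09762586e-01 1.44779903e-04] [ 0.93558122  0.48714759 -0.23838738] [ 0.0122579  -0.03338125 -0.0200182 ]
```

View pics/s3.png

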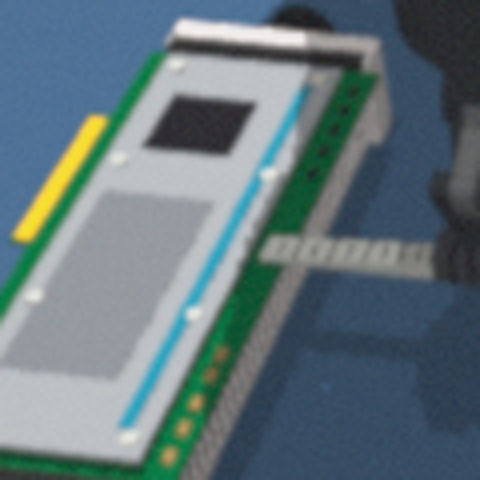

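The tip (262,255) is over the bare strip, just short of the plate edge. I'll descend slowly.

Request:
{"op": "arm_command", "data": {
  "steps": [
    [[0.0, 0, 0, 0.04, 0, 0, 0], [0.0, 0, 0, 0.03, 0, 0, 0], [0.0, 0, 0, 0.01, 0, 0, 0], [0.0, 0, 0, 0, 0, 0, 0]]
  ]
}}

```text
time_s: 8.85
eef_pos: [636.8, 9.6, 64.8]
ee_rot: [-0.0, 0.793, 0.61, -0.0]
force: [-0.1, -0.8, -1.3]
grip_width: 0.179
grip_force: 98.0
```

Request:
{"op": "arm_command", "data": {
  "steps": [
    [[0.0, 0, 0, 0.02, 0, 0, 0], [0.0, 0, 0, 0, 0, 0, 0]]
  ]
}}

```text
time_s: 9.1
eef_pos: [636.8, 9.6, 63.7]
ee_rot: [-0.0, 0.793, 0.61, -0.0]
force: [0.3, 0.3, -0.7]
grip_width: 0.18
grip_force: 98.0
```

Request:
{"op": "arm_command", "data": {
  "steps": [
    [[0.0, 0, 0, 0.02, 0, 0, 0], [0.0, 0, 0, 0, 0, 0, 0], [0.0, 0, 0, 0, 0, 0, 0]]
  ]
}}

```text
time_s: 9.48
eef_pos: [636.9, 9.5, 62.9]
ee_rot: [0.0, 0.793, 0.61, 0.0]
force: [0.4, -0.7, 0.5]
grip_width: 0.183
grip_force: 98.1
```

Request:
{"op": "arm_command", "data": {
  "steps": [
    [[0.0, 0, 0, 0.02, 0, 0, 0], [0.0, 0, 0, 0, 0, 0, 0], [0.0, 0, 0, 0, 0, 0, 0]]
  ]
}}

```text
time_s: 9.85
eef_pos: [636.9, 9.6, 62.0]
ee_rot: [0.0, 0.793, 0.61, 0.0]
force: [0.1, 0.4, 2.1]
grip_width: 0.176
grip_force: 98.3
```

```bash
cat > f.py <<'E'
from h import *
s=sense();F=s['force'];c=np.array([-.256,-.967]);tip=s['eef_pos'][:2]+113*c-[606.8,-106.6]
print('pos',s['eef_pos'].round(2),'push along',(-(F[:2]@c)).round(2),'Fz',F[2].round(2),'tq',s['wrist_torque'].round(3),'tip x',(tip@c).round(1),'y',(tip@[.967,-.256]).round(1),'t',s['time_s'])
E
python3 f.py
```

```text
pos [636.94   9.56  62.02] push along 0.44 Fz 2.14 tq [-0.186  0.035 -0.022] tip x -7.0 y -0.6 t 9.85
```

The torque confirms tip contact of about 2 N. I'll ease up 1 mm and slide in.

Request:
{"op": "arm_command", "data": {
  "steps": [
    [[0.0, 0, 0, 0, 0, 0, 0], [0.0, 0, 0, -0.016, 0, 0, 0], [0.0, 0, 0, 0, 0, 0, 0], [0.0, -0.06, 0, 0, 0, 0, 0], [0.0, -0.06, 0, 0, 0, 0, 0], [0.0, -0.06, 0, 0, 0, 0, 0], [0.0, -0.06, 0, 0, 0, 0, 0], [0.0, 0, 0, 0, 0, 0, 0]]
  ]
}}

```text
time_s: 10.85
eef_pos: [633.7, -2.4, 62.6]
ee_rot: [0.0, 0.793, 0.61, -0.0]
force: [0.1, -0.2, 1.0]
grip_width: 0.18
grip_force: 98.2
```

```bash
python3 f.py
```

```text
pos [633.69  -2.43  62.62] push along -0.14 Fz 1.04 tq [-0.256  0.07  -0.01 ] tip x 5.5 y -0.7 t 10.85
```

Request:
{"op": "arm_command", "data": {
  "steps": [
    [[0.0, 0, 0, -0.016, 0, 0, 0], [0.0, -0.06, 0, 0, 0, 0, 0], [0.0, -0.06, 0, 0, 0, 0, 0], [0.0, -0.06, 0, 0, 0, 0, 0], [0.0, 0, 0, 0, 0, 0, 0]]
  ]
}}

```text
time_s: 11.48
eef_pos: [631.3, -11.0, 63.3]
ee_rot: [-0.0, 0.793, 0.61, -0.0]
force: [0.8, 0.7, -0.3]
grip_width: 0.177
grip_force: 98.1
```

```bash
python3 f.py
```

```text
pos [631.35 -11.02  63.34] push along 0.93 Fz -0.33 tq [0.063 0.021 0.006] tip x 14.4 y -0.7 t 11.475
```

Request:
{"op": "arm_command", "data": {
  "steps": [
    [[0.0, -0.05, 0, 0, 0, 0, 0], [0.0, -0.05, 0, 0, 0, 0, 0], [0.0, 0, 0, 0, 0, 0, 0]]
  ]
}}

```text
time_s: 11.85
eef_pos: [630.1, -15.8, 63.4]
ee_rot: [0.0, 0.793, 0.61, -0.0]
force: [-0.5, -0.3, -1.0]
grip_width: 0.176
grip_force: 98.1
```

```bash
python3 f.py
```

```text
pos [630.12 -15.8   63.4 ] push along -0.42 Fz -1.05 tq [-0.034  0.028 -0.052] tip x 19.3 y -0.7 t 11.85
```

Request:
{"op": "arm_command", "data": {
  "steps": [
    [[0.0, -0.04, 0, 0, 0, 0, 0], [0.0, -0.04, 0, 0, 0, 0, 0], [0.0, 0, 0, 0, 0, 0, 0]]
  ]
}}

```text
time_s: 12.22
eef_pos: [629.1, -19.6, 63.4]
ee_rot: [-0.0, 0.793, 0.61, -0.0]
force: [0.2, 0.6, -0.7]
grip_width: 0.178
grip_force: 98.1
```

```bash
python3 f.py
```

```text
pos [629.09 -19.64  63.4 ] push along 0.59 Fz -0.74 tq [-0.016  0.007  0.007] tip x 23.3 y -0.7 t 12.225
```

Request:
{"op": "arm_command", "data": {
  "steps": [
    [[0.0, -0.04, 0, 0, 0, 0, 0], [0.0, -0.04, 0, 0, 0, 0, 0], [0.0, 0, 0, 0, 0, 0, 0]]
  ]
}}

```text
time_s: 12.6
eef_pos: [628.0, -23.5, 63.4]
ee_rot: [-0.0, 0.793, 0.61, -0.0]
force: [0.2, 0.1, 0.1]
grip_width: 0.177
grip_force: 98.1
```

```bash
python3 f.py
```

```text
pos [628.05 -23.48  63.38] push along 0.13 Fz 0.15 tq [ 0.035 -0.027 -0.013] tip x 27.3 y -0.7 t 12.6
```

Request:
{"op": "arm_command", "data": {
  "steps": [
    [[0.0, -0.04, 0, 0, 0, 0, 0], [0.0, -0.04, 0, 0, 0, 0, 0], [0.0, 0, 0, 0, 0, 0, 0]]
  ]
}}

```text
time_s: 12.98
eef_pos: [627.0, -27.3, 63.4]
ee_rot: [0.0, 0.793, 0.61, -0.0]
force: [0.9, -0.4, -1.0]
grip_width: 0.179
grip_force: 98.1
```

```bash
python3 f.py
```

```text
pos [627.04 -27.33  63.41] push along -0.2 Fz -0.96 tq [-0.001  0.002  0.01 ] tip x 31.2 y -0.7 t 12.975
```

Request:
{"op": "arm_command", "data": {
  "steps": [
    [[0.0, -0.04, 0, 0, 0, 0, 0], [0.0, -0.04, 0, 0, 0, 0, 0], [0.0, 0, 0, 0, 0, 0, 0]]
  ]
}}

```text
time_s: 13.35
eef_pos: [626.0, -31.2, 63.4]
ee_rot: [-0.0, 0.793, 0.61, -0.0]
force: [-0.6, -0.5, -1.3]
grip_width: 0.179
grip_force: 98.1
```

```bash
python3 f.py
```

```text
pos [625.99 -31.23  63.39] push along -0.62 Fz -1.34 tq [0.036 0.014 0.022] tip x 35.3 y -0.7 t 13.35
```

Request:
{"op": "arm_command", "data": {
  "steps": [
    [[0.0, -0.03, 0, 0, 0, 0, 0], [0.0, -0.03, 0, 0, 0, 0, 0], [0.0, 0, 0, 0, 0, 0, 0]]
  ]
}}

```text
time_s: 13.72
eef_pos: [625.2, -34.1, 63.4]
ee_rot: [0.0, 0.793, 0.61, -0.0]
force: [0.0, 0.1, -0.6]
grip_width: 0.174
grip_force: 98.1
```

```bash
python3 f.py
```

```text
pos [625.24 -34.05  63.41] push along 0.07 Fz -0.62 tq [0.022 0.036 0.003] tip x 38.2 y -0.7 t 13.725
```

Request:
{"op": "arm_command", "data": {
  "steps": [
    [[0.0, -0.03, 0, 0, 0, 0, 0], [0.0, -0.03, 0, 0, 0, 0, 0], [0.0, 0, 0, 0, 0, 0, 0]]
  ]
}}

```text
time_s: 14.1
eef_pos: [624.5, -36.9, 63.4]
ee_rot: [-0.0, 0.793, 0.61, -0.0]
force: [0.6, 0.2, -0.3]
grip_width: 0.178
grip_force: 98.1
```

```bash
python3 f.py
```

```text
pos [624.47 -36.95  63.4 ] push along 0.35 Fz -0.35 tq [-0.001  0.001  0.052] tip x 41.2 y -0.7 t 14.1
```

Request:
{"op": "arm_command", "data": {
  "steps": [
    [[0.0, -0.03, 0, 0, 0, 0, 0], [0.0, -0.03, 0, 0, 0, 0, 0], [0.0, 0, 0, 0, 0, 0, 0]]
  ]
}}

```text
time_s: 14.48
eef_pos: [623.7, -39.9, 63.4]
ee_rot: [0.0, 0.793, 0.61, -0.0]
force: [0.8, 0.4, -0.1]
grip_width: 0.181
grip_force: 98.1
```

```bash
python3 f.py
```

```text
pos [623.71 -39.9   63.4 ] push along 0.56 Fz -0.12 tq [ 0.014  0.024 -0.009] tip x 44.2 y -0.7 t 14.475
```

Request:
{"op": "arm_command", "data": {
  "steps": [
    [[0.0, -0.02, 0, 0, 0, 0, 0], [0.0, -0.02, 0, 0, 0, 0, 0], [0.0, 0, 0, 0, 0, 0, 0]]
  ]
}}

```text
time_s: 14.85
eef_pos: [623.2, -41.8, 63.4]
ee_rot: [-0.0, 0.793, 0.61, 0.0]
force: [-0.2, -0.4, -1.1]
grip_width: 0.177
grip_force: 98.1
```

```bash
python3 f.py
```

```text
pos [623.21 -41.75  63.4 ] push along -0.47 Fz -1.11 tq [-0.013  0.063 -0.007] tip x 46.2 y -0.7 t 14.85
```

Request:
{"op": "arm_command", "data": {
  "steps": [
    [[0.0, -0.02, 0, 0, 0, 0, 0], [0.0, -0.02, 0, 0, 0, 0, 0], [0.0, 0, 0, 0, 0, 0, 0]]
  ]
}}

```text
time_s: 15.22
eef_pos: [622.7, -43.7, 63.4]
ee_rot: [0.0, 0.793, 0.61, 0.0]
force: [0.3, -0.3, -0.1]
grip_width: 0.175
grip_force: 98.6
```

```bash
python3 f.py
```

```text
pos [622.7  -43.68  63.41] push along -0.26 Fz -0.07 tq [-0.029  0.033 -0.006] tip x 48.2 y -0.7 t 15.225
```

Request:
{"op": "arm_command", "data": {
  "steps": [
    [[0.0, -0.02, 0, 0, 0, 0, 0], [0.0, -0.02, 0, 0, 0, 0, 0], [0.0, 0, 0, 0, 0, 0, 0]]
  ]
}}

```text
time_s: 15.6
eef_pos: [622.2, -45.6, 63.4]
ee_rot: [-0.0, 0.793, 0.61, -0.0]
force: [0.0, 0.4, -1.0]
grip_width: 0.179
grip_force: 98.6
```

```bash
python3 f.py
```

```text
pos [622.16 -45.56  63.38] push along 0.42 Fz -0.97 tq [-0.035 -0.01   0.007] tip x 50.1 y -0.8 t 15.6
```

Request:
{"op": "arm_command", "data": {
  "steps": [
    [[0.0, -0.02, 0, 0, 0, 0, 0], [0.0, -0.02, 0, 0, 0, 0, 0], [0.0, 0, 0, 0, 0, 0, 0]]
  ]
}}

```text
time_s: 15.98
eef_pos: [621.6, -47.5, 63.4]
ee_rot: [-0.0, 0.793, 0.61, -0.0]
force: [0.9, 0.9, -2.1]
grip_width: 0.177
grip_force: 98.5
```

```bash
python3 f.py
```

```text
pos [621.63 -47.5   63.35] push along 1.13 Fz -2.08 tq [ 0.166 -0.066  0.056] tip x 52.1 y -0.8 t 15.975
```

The first contact with the backplate pushes the blade down. I'll settle it 0.6 mm onto the board, then go on gently.

Request:
{"op": "arm_command", "data": {
  "steps": [
    [[0.0, 0, 0, 0.012, 0, 0, 0], [0.0, 0, 0, 0, 0, 0, 0], [0.0, -0.03, 0, 0, 0, 0, 0], [0.0, 0, 0, 0, 0, 0, 0]]
  ]
}}

```text
time_s: 16.48
eef_pos: [621.6, -48.9, 63.1]
ee_rot: [0.0, 0.793, 0.61, 0.0]
force: [0.6, 2.3, 3.1]
grip_width: 0.171
grip_force: 99.1
```

```bash
python3 f.py
```

```text
pos [621.58 -48.93  63.09] push along 2.36 Fz 3.11 tq [ 0.344 -0.079 -0.028] tip x 53.5 y -0.5 t 16.475
```

Request:
{"op": "arm_command", "data": {
  "steps": [
    [[0.0, -0.03, 0, 0, 0, 0, 0], [0.0, 0, 0, 0, 0, 0, 0]]
  ]
}}

```text
time_s: 16.73
eef_pos: [621.2, -50.4, 63.1]
ee_rot: [0.0, 0.793, 0.61, 0.0]
force: [0.8, 3.7, 4.0]
grip_width: 0.178
grip_force: 99.2
```

```bash
python3 f.py
```

```text
pos [621.16 -50.43  63.07] push along 3.81 Fz 4.0 tq [ 0.376 -0.152 -0.049] tip x 55.1 y -0.5 t 16.725
```

Request:
{"op": "arm_command", "data": {
  "steps": [
    [[0.0, -0.02, 0, 0, 0, 0, 0], [0.0, -0.02, 0, 0, 0, 0, 0], [0.0, 0, 0, 0, 0, 0, 0], [0.0, 0, 0, 0, 0, 0, 0]]
  ]
}}

```text
time_s: 17.23
eef_pos: [620.5, -52.3, 63.0]
ee_rot: [0.0, 0.793, 0.61, 0.0]
force: [1.5, 4.1, 5.4]
grip_width: 0.178
grip_force: 99.3
```

```bash
python3 f.py; python3 - <<'E'
from h import *
sc=capture('scene');save('s4',cv2.resize(sc[190:310,110:230],(480,480),interpolation=cv2.INTER_CUBIC))
E
```

```text
pos [620.53 -52.35  63.02] push along 4.3 Fz 5.37 tq [ 0.545 -0.158  0.016] tip x 57.1 y -0.6 t 17.225
```

View pics/s4.png

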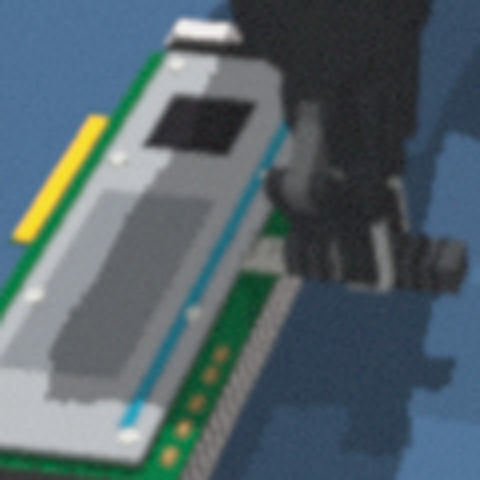

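The blade is in squarely, with the handle just at the board edge. I'll ease the weight slightly and re-check the drag.

Request:
{"op": "arm_command", "data": {
  "steps": [
    [[0.0, 0, 0, -0.006, 0, 0, 0], [0.0, 0, 0, 0, 0, 0, 0], [0.0, -0.02, 0, 0, 0, 0, 0], [0.0, 0, 0, 0, 0, 0, 0], [0.0, 0, 0, 0, 0, 0, 0]]
  ]
}}

```text
time_s: 17.9
eef_pos: [620.1, -53.3, 63.1]
ee_rot: [-0.0, 0.793, 0.61, -0.0]
force: [1.3, 4.4, 4.7]
grip_width: 0.177
grip_force: 99.2
```

```bash
python3 f.py
```

```text
pos [620.09 -53.28  63.07] push along 4.6 Fz 4.74 tq [ 0.586 -0.212  0.02 ] tip x 58.1 y -0.8 t 17.9
```

Request:
{"op": "arm_command", "data": {
  "steps": [
    [[0.0, -0.01, 0, 0, 0, 0, 0], [0.0, 0, 0, 0, 0, 0, 0], [0.0, 0, 0, 0, 0, 0, 0], [0.0, 0, 0, 0, 0, 0, 0], [0.0, 0, 0, 0, 0, 0, 0], [0.0, 0, 0, 0, 0, 0, 0]]
  ]
}}

```text
time_s: 18.65
eef_pos: [620.0, -53.7, 63.1]
ee_rot: [-0.0, 0.793, 0.61, -0.0]
force: [1.2, 4.9, 5.1]
grip_width: 0.173
grip_force: 99.2
```

```bash
python3 f.py; python3 -c "
from h import *
print(finish_job())"
```

```text
pos [619.98 -53.67  63.11] push along 5.02 Fz 5.08 tq [ 0.68  -0.175  0.014] tip x 58.5 y -0.8 t 18.65
the job is handed in; nothing more can be done
None
```

I handed the job in at 18.7 s with the gauge still held level by its handle, its tip about 58 mm in under the middle of the backplate and the push along the blade about 5 N (snug is 4 to 10 N); no verdict was returned.

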